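# Pin the specimen carriage into its dock

## Task

Slide the carriage of specimen pots along its rails until it is fully home in the fork of the dock, then take the ball-lock pin from its stand and, keeping its red button squeezed in, push it down through the fork and the carriage's lug against the yellow spring collar. Let go once the pin has gone deep enough to lock, so that it stays down and holds the collar squeezed; never force it harder than the spring needs, and leave the loose jar, carton and wash bottle where they are.

Things in the scene. Friction and masses are not known exactly. Their poses are not given: they have to be found in the camera images.
- dock: Grey fixed base plate 130 (x) x 440 (y) x 10 mm; origin on the bench; long along its y, fork at the +y end. On it a deck (rails, carriage, fork) stands on legs screwed out by h = 0 to 28 mm: h is NOT reported, find it by feel or sight. Heights named below are above the bench.
- dock_hole (a point): Point on the base plate's top (z 10 mm) straight below the fork's holes, at dock x 0, y +150 mm. The fork: lower plate z 30+h to 38+h, upper plate z 54+h to 62+h mm, each 50 x 50 mm with an upright 14 mm round hole; a blue web joins them at dock y 176 to 200 mm, no higher than the upper plate.
- dock_track (a point): Point on the base plate's top at dock x 0, y -190 mm. With the carriage at 0, its blue push bar lies straight above: 14 x 14 mm thick, 94 mm long along the dock's x, z 126+h to 140+h mm, on two steel end posts; the bar moves with the carriage towards dock +y. The pots' lids reach z 98+h mm, the nearest 33 mm from the bar's axis.
- carriage (a joint): White tray 104 x 154 mm with six fixed pots, sliding along the dock's +y; metres, 0 to 0.090. 0.090 is home against its stop: the 17 mm hole of its lug (8 mm thick, between the fork's plates) then lies in line with the fork's holes. Friction about 2 N; it stays where it is left.
- collar (a joint): Yellow spring ring over the upper hole, 28 mm outside, 16 mm bore; metres, 0 up (top at z 70+h mm) to 0.005 down (65+h). 2 N to start, 9 N fully down. The pin's flange presses it. Beyond 0.0025 the balls are below the lower plate: button let out there, the pin locks, the collar staying about 0.0025 down; let out sooner, it does not lock.
- pin: Ball-lock pin upright in its stand, 0.12 to 0.2 kg. Origin: centre of its flange's underside, z up. Steel shank 12 mm diameter, 53 mm down, the last 9 mm a cone. At z -40 mm two brass balls on its x axis, 18 mm over both while the button is out. Flange 28 mm diameter, z 0 to 4. Black handle 22 mm wide along x, z 4 to 42, its flat back at y -12 mm.
- pin_button (a joint): Red thumb button on the handle's +y side, 16 mm wide, z 7 to 39 mm; face at y +16 mm out (0), +12 mm fully in (0.004 m). 4 N to start, 9 N fully in. Fingers squeezing the handle along its y with 15 N or more hold it in (24 mm between them, centred on the pin's axis): the balls draw into the shank. Otherwise they will not pass the holes.
- pin_stand: grey fixed block 64 x 64 x 58 mm on a black foot; origin on the bench; the pin hangs in its upright 19.5 mm hole, the flange resting on the top at z 58 mm
- jar: loose specimen jar, black with a white lid, 42 mm diameter, 62 mm high; origin at its underside; leave alone
- carton: loose green carton 26 x 56 x 70 mm; origin at its underside; leave alone
- wash_bottle: loose pale wash bottle, 66 mm diameter, 140 mm high, thin bent spout to 182 mm; origin at its underside; leave alone
There are look-alikes about, which are no part of the job. Leave any purple look-alike of the pin alone. Of the things that look like the pin_stand, take the one that is farthest to the robot's right at the start.

How it is judged:
By the outcome, as a careful person would: the job done as asked, in the order asked, and still so for the second after the job is handed in, with the robot touching nothing.
It also fails if it takes over 62 s, if anything falls off the work surface, if the arm or the gripper's body presses on something with over 40 N, if the wrist force passes 120 N, or if a joint passes its speed limit or range.

## Robot

A 7-joint arm with a two-finger parallel gripper is mounted at the origin on the work surface. World frame = base frame: x ahead of the robot, y to its left, z up, the work surface at z = 0. Lengths are in mm, angles in rad, forces in N, time in s.
With the tool pointing down it reaches from about 425 to 1025 mm from the base axis. Payload 9.4 kg.
Tool frame: the origin (TCP) lies midway between the tips of the shut fingers; the grasp point (between the pads) lies r.grip_depth behind it (r.grip_depth is the distance from the TCP to the grasp point, in mm); z points along the fingers, y is the line along which they close (so a half turn about z gives the same grasp; the last joint's range is limited). The gripper opens to 85 mm and grips with 20 to 120 N. Pads are 22 mm wide; open, the fingers measure 114 mm over their backs; the gripper's body (76 mm by 85 mm) begins 54 mm behind the grasp point. The pads swing forward as they close: fully open they stand 13 mm farther back than shut.
Start: joints at [-1.268, 0.599, -0.003, 1.599, 0.002, 0.943, -0.08], TCP at [268.787, 673.333, 231.275] pointing down, gripper open.
Joint ranges: [-2.57, 2.57], [-0.35, 1.97], [-1.29, 1.29], [0.11, 2.56], [-1.05, 4.19], [0.11, 1.86], [-2.63, 2.63]. Speed limits (rad/s): [2.22, 2.22, 3.01, 3.01, 3.14, 3.14, 3.14].

## Interface

Orientations are given as a rotation vector (axis times angle).
In Python, from workcell import sensors, imaging, order, r gives the robot as it stands.
- The arm moves only by the tool arm_command, never from a script. Its argument "deltas" is a list of rows, each a list of 7 numbers: the shift along the tool's x, y, z as a fraction of full scale, then the turn, a rotation vector about the tool's x, y, z as a fraction of full scale, then the gripper command: -1 is fully open, 1 is shut, values between are in proportion. A call has 1 to 20 rows; each row shifts and turns the commanded pose from where the row before left it, along the tool's axes as they then stand; what a row does not reach is not made up. Full scale, the value 1, is 1 m for a shift and 90 degrees for a turn. A row lasts 1/10 s, in which the tool goes at most 50 mm and 8.59 degrees, less where a joint would pass 70% of its speed; a pose out of reach is approached as far as the arm can. A call with a number of a shift or a turn outside -1 to 1 is refused whole. A call with a gripper value outside its range is refused whole. The fingers move at their own pace and stop on an object; "squeeze" is the grip in N (left out, the last holds). Time passes only in rows, so rows that do not move let the fingers close. It gives the time, the measured TCP pose, the force, the opening and the grip force at its end, in the units of the state.
- sensors.get_state(): the state, without advancing time (a new reading comes with each control period).
- imaging.get_image(name): name is "scene" or "top" or "wrist"; returns (picture, depth): 480x640x3 uint8, red, green, blue; 480x640 float32, mm along the optical axis (not along the pixel's ray), 0 where there is no reading.
- imaging.camera_params(name): a dict with "fx", "fy", "cx", "cy" (pixels), "origin" and "orientation" of the camera in the world; the wrist camera has in their place "T_tool_cam" (4x4, takes a point from camera to tool coordinates, whose origin is the TCP and whose axes are the flange's). Camera axes: x right, y down, z forward; pixel columns grow to the right and rows downward; lengths in mm; the calibration is good to about 2 mm. A picture is of the moment at which its call begins: read the wrist's pose just before it. camera_params takes no time and is no camera call.
- order.close_job(): hands the job in; it is judged then, once.
Trained networks look in the newest picture that a camera, given by its name, has taken for a name from the list of things; names that differ only in an ending like _2 or _b are one class to them, and where a whole thing is asked for, a point or a joint stands for the part that bears it (a point fixed in the world has none). Each returns a list of dicts, best first, with "conf" (0 to 1); they miss things now and then, are a little off and sometimes report something else, mostly with a low value. They report only what shows in the picture. A call takes as long as a camera call. They do not tell look-alikes from the thing itself.
- imaging.masks_of(camera, target): "region" (480x640 bool, what is visible of it) and "position" ([row, column] in pixels, amid what is visible of it).
The state is a dict: "clock": time; "joint_positions": joint angles; "joint_vel": joint speeds; "joint_torque": joint torques, N m; "tool_pos": TCP position; "orientation": TCP orientation; "wrist_force": force on the tool from outside, world axes, zero at the start; "moment": the same for the moment, N m; "grip_width": finger opening in mm; "grasp_force": force on a finger pad.
Only numpy, scipy, OpenCV 4.12 (cv2) and the standard library are available. Lean on these libraries where they do the work, as an engineer would, in place of code of your own. Each camera call takes 0.05 s, during which the arm holds its last target. There are 200 camera calls.

## Working session

There is one attempt and no reset: what is moved stays moved. The work goes in short steps, Python scripts to look and compute and a tool call to move; the robot and the scene stay as the last step left them, time stands still between calls to the robot, and variables do not carry over. Pictures are saved under pics/ and viewed, at most 10 in all, crops included, and the job is handed in when it is done.

Besides the shell and the picture viewer there is one more tool, called after "Call:" in YAML: its name, and indented under it one key for each argument. arm_command: Moves the arm, as the interface text tells. Its arguments: {"type":"object","properties":{"deltas":{"type":"array","items":{"type":"array","items":{"type":"number"}}},"squeeze":{"type":"number"}},"required":["deltas"]}

```bash
ls; mkdir -p pics
cat > h.py <<'E'
import numpy as np, cv2
from scipy.spatial.transform import Rotation as R
from workcell import sensors, imaging, order, r
def cam(n):
    p=imaging.camera_params(n)
    if 'T_tool_cam' in p:
        s=sensors.get_state(); T=np.eye(4); T[:3,:3]=R.from_rotvec(s['orientation']).as_matrix(); T[:3,3]=s['tool_pos']
        T=T@np.array(p['T_tool_cam'])
    else:
        T=np.eye(4); o=np.array(p['orientation']); T[:3,:3]=o if o.shape==(3,3) else R.from_rotvec(o).as_matrix(); T[:3,3]=p['origin']
    return p,T
def shot(n,f=None):
    p,T=cam(n); im,d=imaging.get_image(n)
    if f: cv2.imwrite('pics/'+f,im[:,:,::-1])
    v,u=np.mgrid[:480,:640]
    P=np.stack([(u-p['cx'])/p['fx']*d,(v-p['cy'])/p['fy']*d,d],-1)@T[:3,:3].T+T[:3,3]
    P[d<=0]=np.nan
    return im,d,P
E
python3 - <<'E'
from h import *
s=sensors.get_state(); print({k:np.round(v,3) for k,v in s.items()}, r.grip_depth)
for n in ['scene','top','wrist']:
    im,d,P=shot(n,n+'0.png'); np.savez(n+'0.npz',im=im,P=P)
    print(n,imaging.camera_params(n))
    for t in ['dock','pin','pin_stand','pin_button','carriage','collar','jar','carton','wash_bottle','dock_track']:
        for m in imaging.masks_of(n,t):
            if m['conf']<.3: continue
            q=P[m['region']]; print(n,t,round(m['conf'],2),np.round(m['position']),m['region'].sum(),np.round(np.nanmedian(q,0)),np.round(np.nanmin(q,0)),np.round(np.nanmax(q,0)))
E
```

```text
pics
{'clock': np.float64(0.0), 'joint_positions': array([-1.268,  0.6  , -0.003,  1.6  ,  0.002,  0.943, -0.08 ]), 'joint_vel': array([ 0.002,  0.   , -0.001,  0.002, -0.002, -0.001,  0.   ]), 'joint_torque': array([-1.0000e-03, -7.7646e+01,  1.5650e+00, -2.5800e+01,  1.2000e-02,
        9.0000e-03,  0.0000e+00]), 'tool_pos': array([268.615, 672.891, 230.402]), 'orientation': array([-5.930e-01, -3.085e+00,  2.000e-03]), 'wrist_force': array([ 0.241, -0.997, -0.668]), 'moment': array([-0.045,  0.012,  0.06 ]), 'grasp_force': np.float64(0.0), 'grip_width': np.float64(85.202)} 18.700000000000003
scene {'fx': 474.25748457182385, 'fy': 474.25748457182385, 'cx': 310.1713871280888, 'cy': 243.4898505030779, 'origin': array([1279.61626546,  366.16670426,  603.01446322]), 'orientation': array([-1.37112999, -1.97183313,  1.01197053])}
scene dock 0.76 [216. 211.] 11262 [ 533. -140.   58.] [ 151. -586.   -3.] [750.  94. 183.]
scene pin 0.76 [256. 409.] 422 [574. 298.  85.] [414. 268.   1.] [582. 313. 103.]
scene pin 0.59 [331. 391.] 609 [701. 300.  21.] [640. 278.  -0.] [756. 322.  29.]
scene pi
[... 2177 characters left out ...]
901, 'fy': 367.9837802293901, 'cx': 312.4044882056846, 'cy': 233.65961062885364, 'T_tool_cam': array([[ 2.08013821e-04, -9.52174315e-01, -3.05555282e-01,
         7.79599751e+01],
       [ 9.99999665e-01,  4.40049089e-04, -6.90512325e-04,
         1.68451075e-01],
       [ 7.91947423e-04, -3.05555036e-01,  9.52174087e-01,
        -1.43119450e+02],
       [ 0.00000000e+00,  0.00000000e+00,  0.00000000e+00,
         1.00000000e+00]])}
wrist pin_stand 0.69 [477. 123.] 206 [525. 297.   5.] [261. 272.   1.] [533. 625. 303.]
wrist pin_stand 0.62 [396. 227.] 4097 [442. 504.  22.] [242. 436.   1.] [510. 663. 315.]
wrist carriage 0.32 [474. 122.] 144 [525. 296.   5.] [515. 277.   3.] [533. 312.  17.]
```

View pics/scene0.png

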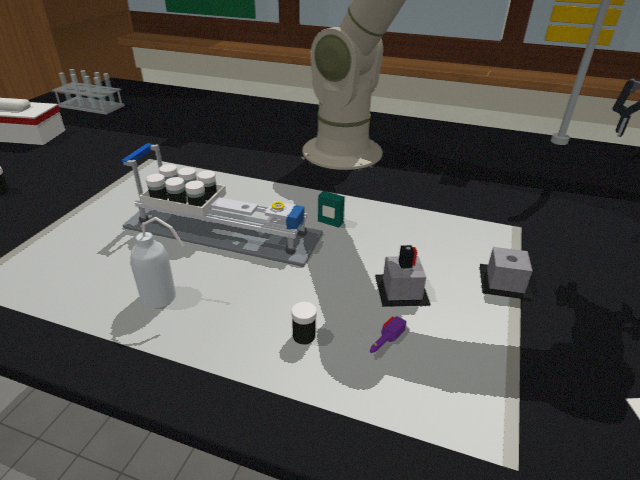

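View pics/top0.png

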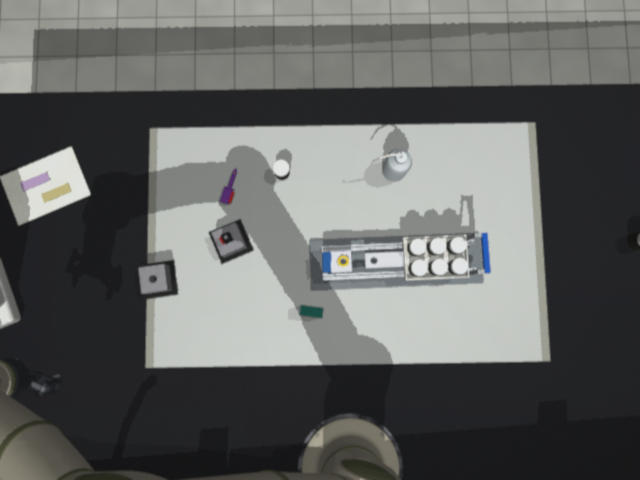

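The scene picture shows two stands: one at (403,285) holding the black pin with the red button, and an empty one at (509,275). A purple look-alike lies at (391,331). World y is about 298 for the first stand and 478 for the empty one, so the stand farthest to the robot's right is the one holding the pin. The dock's fork end is on the +y side, with its blue bar at scene (143,153). I'll measure these exactly and check the choice in a crop.

Run:
```python
from h import *
for n in ['top','scene']:
    z=np.load(n+'0.npz'); im=z['im']; P=z['P']; hsv=cv2.cvtColor(im,cv2.COLOR_RGB2HSV)
    H,S,V=[hsv[...,i].astype(int) for i in range(3)]
    ok=(P[...,0]>350)&(P[...,0]<850)&(P[...,2]>-10)
    def st(name,m):
        q=P[m&ok]; 
        if len(q)<5: return print(n,name,len(q))
        c=np.median(q,0); print(n,name,len(q),np.round(c,1),'pct5',np.round(np.percentile(q,5,0),1),'pct95',np.round(np.percentile(q,95,0),1))
    blue=(H>100)&(H<125)&(S>150)
    st('bar',blue&(P[...,1]<-250)); st('web',blue&(P[...,1]>-50)&(P[...,1]<150))
    bm=(blue&ok&(P[...,1]<-250)).astype(np.uint8); 
    q=P[(bm>0)&(P[...,2]>140)]
    print('bar axis',cv2.minAreaRect(q[:,:2].astype(np.float32)))
    st('yellow',(H>20)&(H<35)&(S>130)&(P[...,1]<120)&(P[...,1]>-100))
    st('redbtn',((H<8)|(H>172))&(S>130)&(P[...,1]<360)&(P[...,1]>240)&(P[...,0]<630))
    st('handle',(V<50)&(P[...,1]<340)&(P[...,1]>250)&(P[...,0]<620)&(P[...,0]>500)&(P[...,2]>75))
    for k,(a,b) in {'pinstand':((510,240),(620,350)),'dock':((430,-380),(590,100))}.items():
        for zr in ([(50,66)] if k=='pinstand' else [(4,17)]):
            m=(P[...,2]>zr[0])&(P[...,2]<zr[1])&(P[...,0]>a[0])&(P[...,0]<b[0])&(P[...,1]>a[1])&(P[...,1]<b[1])
            m=cv2.morphologyEx(m.astype(np.uint8),cv2.MORPH_OPEN,np.ones((3,3)))>0
            print(n,k,m.sum(),cv2.minAreaRect(P[m][:,:2].astype(np.float32)),np.median(P[m][:,2]))
    m=ok&(V>170)&(S<40)&(P[...,2]>110)&(P[...,1]<-100)&(P[...,1]>-330); st('lids',m)
s=np.load('scene0.npz')['im'][215:315,340:440,::-1]; t=np.load('top0.npz')['im'][200:275,190:265,::-1]
cv2.imwrite('pics/crop.png',np.hstack([cv2.resize(s,(400,400),interpolation=2),cv2.resize(t,(400,400),interpolation=2)]))
```

```text
top bar 192 [ 512.2 -313.7  167.6] pct5 [ 473.9 -319.2  162.6] pct95 [ 551.3 -308.5  172.1]
top web 131 [502.6  51.3  89.4] pct5 [483.1  44.   84.1] pct95 [523.1  58.7  94.9]
bar axis ((513.3331298828125, -313.9753723144531), (86.1202621459961, 13.052600860595703), 1.7890604734420776)
top yellow 50 [506.   10.6  96.8] pct5 [494.2   0.8  85.6] pct95 [515.6  22.4 102.1]
top redbtn 16 [560.2 303.5  97.1] pct5 [554.3 299.8  94.3] pct95 [566.2 307.5 103.9]
top handle 54 [563.5 288.3  99.9] pct5 [555.8 280.8  93.1] pct95 [575.7 300.5 104.2]
top pinstand 528 ((566.1528930664062, 293.984375), (64.88446044921875, 64.70247650146484), 22.194547653198242) 57.99854918420385
top dock 2798 ((508.5704345703125, -129.78050231933594), (132.04014587402344, 440.71319580078125), 1.5653196573257446) 10.348335922999581
top lids 1538 [ 526.2 -205.   125.7] pct5 [ 471.9 -275.2  116.7] pct95 [ 745.8 -121.9  142.1]
scene bar 218 [ 514.8 -308.4  166.6] pct5 [ 477.9 -318.4  156.6] pct95 [ 557.2 -305.3  169. ]
scene web 293 [519.9  54.9  84.7] pct5 [486.1  43.3  65. ] pct95 [528.8  63.   90.9]
bar axis ((513.370849609375, -313.0063781738281), (95.31140899658203, 17.36273193359375), 0.17792654037475586)
scene yellow 51 [507.1  12.7  97.3] pct5 [494.    1.9  95. ] pct95 [517.3  23.8  99.1]
scene redbtn 55 [568.  308.3  88.7] pct5 [557.9 302.8  68.9] pct95 [572.8 311.  100.9]
scene handle 202 [575.5 294.8  92. ] pct5 [563.5 284.   76.6] pct95 [580.5 305.4 101.2]
scene pinstand 691 ((566.910888671875, 295.53961181640625), (67.91436004638672, 64.890380859375), 22.179594039916992) 58.2830068803504
scene dock 4523 ((508.02740478515625, -127.46687316894531), (134.79745483398438, 441.06475830078125), 1.4289917945861816) 10.47090212876617
scene lids 959 [ 532.4 -180.3  125.7] pct5 [ 473.7 -271.4  114.4] pct95 [ 758.6 -109.5  140.7]
```

View pics/crop.png

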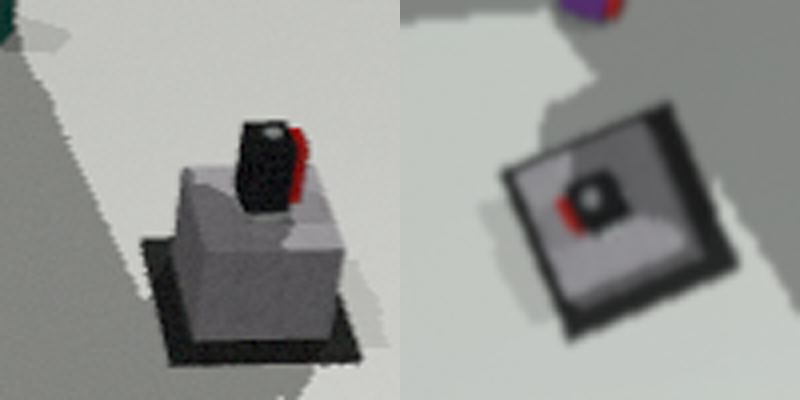

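The crop confirms it: the black pin stands in the stand, red button towards world +y and slightly -x, and the purple one lies on the bench apart. First I turn to the dock's yaw, shut the fingers and pass over the pin for a closer look.

```bash
cat >> h.py <<'E'
def go(x,y,z,yaw=None):
    s=sensors.get_state(); M=R.from_rotvec(s['orientation']).as_matrix(); p=s['tool_pos']
    w=np.array([x,y,z])-p; cur=np.degrees(np.arctan2(M[1,1],M[0,1]))
    print('yaw(tool y)',cur.round(2),'tilt',M[:,2].round(4),'world d',w.round(1),'tool d',(M.T@w).round(1))
    if yaw is not None:
        t=-(yaw-cur); a=np.radians(yaw); X=np.array([-np.sin(a),np.cos(a),0]);Y=np.array([np.cos(a),np.sin(a),0]); 
        print('turn frac',round(t/90,4),'then tool d',np.round([X@w,Y@w,-w[2]],1))
E
python3 -c "
from h import *
go(545,295,232,91.5)"
```

```text
yaw(tool y) 68.24 tilt [ 0. -0. -1.] world d [ 276.2 -378.3    0.7] tool d [-396.8 -249.    -0.7]
turn frac -0.2585 then tool d [-266.2 -385.4   -0.7]
```

Call:
arm_command:
  deltas:
    - [0,0,0,0,0,-0.0862,1]
    - [0,0,0,0,0,-0.0862,1]
    - [0,0,0,0,0,-0.0862,1]
    - [-0.0266,-0.0385,0,0,0,0,1]
    - [-0.0266,-0.0385,0,0,0,0,1]
    - [-0.0266,-0.0385,0,0,0,0,1]
    - [-0.0266,-0.0385,0,0,0,0,1]
    - [-0.0266,-0.0385,0,0,0,0,1]
    - [-0.0266,-0.0385,0,0,0,0,1]
    - [-0.0266,-0.0385,0,0,0,0,1]
    - [-0.0266,-0.0385,0,0,0,0,1]
    - [-0.0266,-0.0385,0,0,0,0,1]
    - [-0.0266,-0.0385,0,0,0,0,1]
    - [0,0,0,0,0,0,1]

```text
clock: 3.05
tool_pos: [549.5, 288.0, 231.4]
orientation: [-0.026, 3.139, -0.005]
wrist_force: [0.4, 0.4, 0.6]
grip_width: 0.1
grasp_force: 0.0
```

Run:
```python
from h import *
im,d,P=shot('wrist','w1.png'); np.savez('w1.npz',im=im,P=P)
hsv=cv2.cvtColor(im,cv2.COLOR_RGB2HSV); H,S,V=[hsv[...,i].astype(int) for i in range(3)]
near=(abs(P[...,0]-566)<45)&(abs(P[...,1]-295)<45)
for k,m in {'red':((H<8)|(H>172))&(S>120)&near&(P[...,2]>65),'handle top':near&(P[...,2]>94)&(P[...,2]<106),'stand':near&(P[...,2]>54)&(P[...,2]<60.5)}.items():
    q=P[m]; print(k,m.sum(),np.median(q,0).round(1),q.mean(0).round(1),cv2.minAreaRect(q[:,:2].astype(np.float32)) if len(q)>4 else '')
go(510,12,232)
```

```text
red 247 [557.2 304.7  97.1] [558.1 304.9  93.5] ((559.5499267578125, 305.4284362792969), (16.74207878112793, 6.821674346923828), 25.22469139099121)
handle top 924 [563.9 295.3 100.1] [564.3 295.6  99.7] ((564.9899291992188, 296.2507629394531), (22.262100219726562, 28.1507568359375), 24.462078094482422)
stand 3613 [557.8 292.9  58.5] [561.7 293.7  58.5] ((566.2205810546875, 294.47100830078125), (64.75208282470703, 64.15629577636719), 22.557886123657227)
yaw(tool y) 91.13 tilt [ 0.001  -0.0012 -1.    ] world d [ -37.3 -279.6    0.6] tool d [  42.8 -278.8   -0.3]
```

View pics/w1.png

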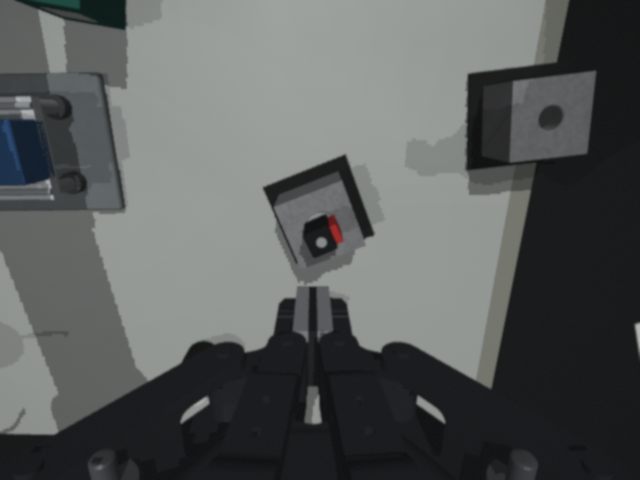

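The wrist picture shows the pin at (321,237) with its red button to the right, and the empty look-alike at (545,115). The pin's axis is about (565.8, 294.4) with yaw 114°, and its top is at z 100 as expected. Next I look over the dock on the way to the bar.

Call:
arm_command:
  deltas:
    - [0.0071,-0.0465,0,0,0,0,1]
    - [0.0071,-0.0465,0,0,0,0,1]
    - [0.0071,-0.0465,0,0,0,0,1]
    - [0.0071,-0.0465,0,0,0,0,1]
    - [0.0071,-0.0465,0,0,0,0,1]
    - [0.0071,-0.0465,0,0,0,0,1]
    - [0,0,0,0,0,0,1]

```text
clock: 3.8
tool_pos: [508.3, 9.8, 231.5]
orientation: [0.03, -3.141, 0.004]
wrist_force: [-0.7, 0.5, 0.5]
grip_width: -0.3
grasp_force: 0.0
```

Run:
```python
from h import *
im,d,P=shot('wrist','w2.png'); np.savez('w2.npz',im=im,P=P)
hsv=cv2.cvtColor(im,cv2.COLOR_RGB2HSV); H,S,V=[hsv[...,i].astype(int) for i in range(3)]
near=(abs(P[...,0]-506)<75)&(abs(P[...,1]-12)<85)
for k,m in {'yellow':(H>18)&(H<36)&(S>120)&near&(P[...,2]>80),'web':(H>100)&(H<125)&(S>150)&near&(P[...,2]>84),'lug/fork top':near&(P[...,2]>86)&(P[...,2]<93)&(S<60),'base':near&(P[...,2]>5)&(P[...,2]<14)}.items():
    q=P[m]; print(k,m.sum(),np.median(q,0).round(1),q.mean(0).round(1),cv2.minAreaRect(q[:,:2].astype(np.float32)) if len(q)>4 else '',np.percentile(q[:,2],[5,50,95]).round(1))
go(513,-350,200)
```

```text
yellow 502 [503.2  11.1  97.8] [503.5  11.2  97.8] ((503.9189758300781, 11.289992332458496), (25.9326229095459, 24.981590270996094), 1.0134190320968628) [96.8 97.8 98.9]
web 1223 [500.3  51.1  89.7] [500.7  51.1  89.6] ((501.5473937988281, 51.203365325927734), (48.080623626708984, 16.744369506835938), 1.1761265993118286) [88.4 89.7 90.8]
lug/fork top 2959 [499.6  19.8  89.7] [502.   17.3  89.7] ((503.7402038574219, 16.34123992919922), (50.71696472167969, 50.20576858520508), 1.8252907991409302) [88.5 89.7 90.9]
base 9873 [471.   -5.9  10.4] [484.9   7.8  10.4] ((503.9973449707031, 8.440986633300781), (130.10110473632812, 165.886962890625), 1.5825085639953613) [ 9.  10.4 11.7]
yaw(tool y) 91.26 tilt [ 2.e-04 -6.e-04 -1.e+00] world d [   3.8 -363.2  -31.6] tool d [   4.1 -363.2   31.8]
```

View pics/w2.png

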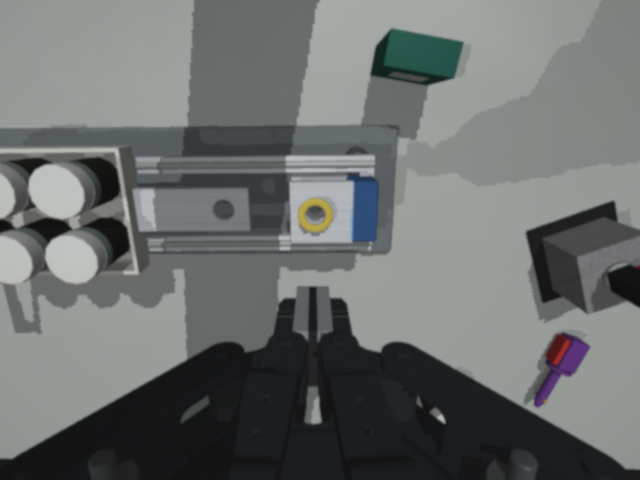

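The wrist picture shows the collar at (316,214), the lug's hole at (224,209) and the web at (365,209). The hole is at about (503.9, 11.3) with h ≈ 27.5. The bar sits about 15 mm along, leaving roughly 75 mm to go. I go behind the bar.

Call:
arm_command:
  deltas:
    - [0.0003,-0.0463,0,0,0,0,1]
    - [0.0003,-0.0463,0,0,0,0,1]
    - [0.0003,-0.0463,0,0,0,0,1]
    - [0.0003,-0.0463,0,0,0,0,1]
    - [0.0003,-0.0463,0,0,0,0,1]
    - [0.0003,-0.0463,0,0,0,0,1]
    - [0.0003,-0.0463,0,0,0,0,1]
    - [0.0003,-0.0463,0,0,0,0,1]
    - [0,0,0,0,0,0,1]
    - [0,0,0.0415,0,0,0,1]
    - [0,0,0.0415,0,0,0,1]
    - [0,0,0,0,0,0,1]

```text
clock: 5.05
tool_pos: [516.1, -350.9, 143.7]
orientation: [0.046, -3.135, -0.008]
wrist_force: [0.3, 0.9, -0.8]
grip_width: -0.4
grasp_force: 0.0
```

Run:
```python
from h import *
go(511.5,-262,148,91.6)
```

```text
yaw(tool y) 91.68 tilt [-0.0066  0.0052 -1.    ] world d [-4.6 88.9  4.3] tool d [ 2.  89.  -3.8]
turn frac 0.0009 then tool d [ 2.1 89.  -4.3]
```

Call:
arm_command:
  deltas:
    - [0,0.01,0,0,0,0,1]
    - [0,0.015,0,0,0,0,1]
    - [0,0.015,0,0,0,0,1]
    - [0,0.015,0,0,0,0,1]
    - [0,0.015,0,0,0,0,1]
    - [0,0,0,0,0,0,1]

```text
clock: 5.65
tool_pos: [515.5, -281.4, 148.9]
orientation: [-0.047, 3.141, 0.002]
wrist_force: [0.6, -0.4, -1.1]
grip_width: 0.2
grasp_force: 0.0
```

Run:
```python
from h import *
im,d,P=shot('wrist'); s=sensors.get_state()
hsv=cv2.cvtColor(im,cv2.COLOR_RGB2HSV); H,S,V=[hsv[...,i].astype(int) for i in range(3)]
q=P[(H>100)&(H<125)&(S>150)&(P[...,2]>145)&(P[...,1]<-150)]
print(s['wrist_force'].round(1),s['tool_pos'].round(1),len(q), cv2.minAreaRect(q[:,:2].astype(np.float32)) if len(q) else '', np.median(q,0))
```

```text
[-0.4 -0.5  0.4] [ 515.3 -282.9  148.7] 5676 ((495.032470703125, -260.3114013671875), (61.9167366027832, 16.472070693969727), 2.0400924682617188) [ 489.98906425 -259.49302693  167.56643757]
```

Call:
arm_command:
  deltas:
    - [0,0.009,0,0,0,0,1]
    - [0,0.007,0,0,0,0,1]
    - [0,0.002,0,0,0,0,1]
    - [0,0,0,0,0,0,1]

```text
clock: 6.1
tool_pos: [514.5, -266.4, 148.1]
orientation: [0.042, -3.141, -0.001]
wrist_force: [-0.2, 0.8, 0.5]
grip_width: -0.2
grasp_force: 0.0
```

Call:
arm_command:
  deltas:
    - [0,0.002,0,0,0,0,1]
    - [0,0.001,0,0,0,0,1]

```text
clock: 6.3
tool_pos: [514.5, -264.2, 148.2]
orientation: [0.041, -3.141, 0.0]
wrist_force: [0.1, -2.3, -0.7]
grip_width: -0.3
grasp_force: 1.0
```

Call:
arm_command:
  deltas:
    - [0,0.001,0,0,0,0,1]
    - [0,0.001,0,0,0,0,1]

```text
clock: 6.5
tool_pos: [514.4, -262.1, 148.2]
orientation: [0.041, -3.141, 0.0]
wrist_force: [0.3, -2.3, -1.2]
grip_width: 0.4
grasp_force: 1.0
```

Call:
arm_command:
  deltas:
    - [0,0.001,0,0,0,0,1]
    - [0,0.001,0,0,0,0,1]

```text
clock: 6.7
tool_pos: [514.4, -259.9, 148.2]
orientation: [0.041, -3.141, -0.0]
wrist_force: [-0.4, -1.4, -1.4]
grip_width: -0.2
grasp_force: 1.0
```

Call:
arm_command:
  deltas:
    - [0,0.001,0,0,0,0,1]
    - [0,0.001,0,0,0,0,1]

```text
clock: 6.9
tool_pos: [514.4, -259.0, 148.3]
orientation: [-0.04, 3.141, -0.002]
wrist_force: [0.1, -7.9, -3.3]
grip_width: 0.1
grasp_force: 4.1
```

Run:
```python
from h import *
im,d,P=shot('wrist'); s=sensors.get_state()
hsv=cv2.cvtColor(im,cv2.COLOR_RGB2HSV); H,S,V=[hsv[...,i].astype(int) for i in range(3)]
q=P[(H>100)&(H<125)&(S>150)&(P[...,2]>145)&(P[...,1]<-150)]
print(s['wrist_force'].round(1),s['tool_pos'].round(1),len(q), cv2.minAreaRect(q[:,:2].astype(np.float32)) if len(q) else '', np.median(q,0))
```

```text
[-0.4 -5.4 -2.5] [ 514.4 -259.   148.3] 5296 ((494.2869567871094, -239.63357543945312), (61.491180419921875, 14.338184356689453), 1.5941799879074097) [ 488.8006017  -239.61336762  167.6334556 ]
```

Call:
arm_command:
  deltas:
    - [0,0.001,0,0,0,0,1]
    - [0,0.001,0,0,0,0,1]

```text
clock: 7.15
tool_pos: [514.4, -258.8, 148.4]
orientation: [-0.038, 3.14, -0.005]
wrist_force: [0.6, -14.0, -6.9]
grip_width: -0.3
grasp_force: 7.1
```

Call:
arm_command:
  deltas:
    - [0,-0.006,0,0,0,0,1]
    - [0,-0.04,0,0,0,0,1]
    - [0,0,-0.042,0,0,0,1]
    - [0,0,-0.042,0,0,0,1]
    - [0,0,0,0,0,0,0]

```text
clock: 7.65
tool_pos: [518.1, -302.8, 237.4]
orientation: [-0.041, 3.134, -0.005]
wrist_force: [0.8, -0.1, 0.3]
grip_width: 13.3
grasp_force: 0.0
```

Run:
```python
from h import *
go(510,12,232,91.26)
go(565.8,294.4,200,114)
```

```text
yaw(tool y) 91.5 tilt [ 0.0076 -0.0028 -1.    ] world d [ -8.1 314.8  -5.4] tool d [-1.00e-01  3.15e+02  4.50e+00]
turn frac 0.0027 then tool d [  1.2 314.9   5.4]
yaw(tool y) 91.5 tilt [ 0.0076 -0.0028 -1.    ] world d [ 47.7 597.2 -37.4] tool d [-63.  595.9  36.1]
turn frac -0.25 then tool d [-286.5  526.2   37.4]
```

Call:
arm_command:
  deltas:
    - [0,0,0,0,0,-0.0833,-0.4]
    - [0,0,0,0,0,-0.0833,-0.4]
    - [0,0,0,0,0,-0.0833,-0.4]
    - [-0.022,0.0405,0,0,0,0,-0.4]
    - [-0.022,0.0405,0,0,0,0,-0.4]
    - [-0.022,0.0405,0,0,0,0,-0.4]
    - [-0.022,0.0405,0,0,0,0,-0.4]
    - [-0.022,0.0405,0,0,0,0,-0.4]
    - [-0.022,0.0405,0,0,0,0,-0.4]
    - [-0.022,0.0405,0,0,0,0,-0.4]
    - [-0.022,0.0405,0,0,0,0,-0.4]
    - [-0.022,0.0405,0,0,0,0,-0.4]
    - [-0.022,0.0405,0,0,0,0,-0.4]
    - [-0.022,0.0405,0,0,0,0,-0.4]
    - [-0.022,0.0405,0,0,0,0,-0.4]
    - [-0.022,0.0405,0,0,0,0,-0.4]
    - [0,0,0,0,0,0,-0.4]
    - [0,0,0,0,0,0,-0.4]

```text
clock: 9.45
tool_pos: [561.6, 297.0, 231.5]
orientation: [0.658, -3.07, -0.0]
wrist_force: [-0.3, -0.9, -0.1]
grip_width: 59.7
grasp_force: 0.0
```

Run:
```python
from h import *
im,d,P=shot('wrist'); 
hsv=cv2.cvtColor(im,cv2.COLOR_RGB2HSV); H,S,V=[hsv[...,i].astype(int) for i in range(3)]
near=(abs(P[...,0]-566)<45)&(abs(P[...,1]-295)<45)
m=near&(P[...,2]>94)&(P[...,2]<106); q=P[m]; rc=cv2.minAreaRect(q[:,:2].astype(np.float32)); print(m.sum(),rc,np.median(q[:,2]))
m=((H<8)|(H>172))&(S>120)&near&(P[...,2]>65); print(P[m].mean(0),cv2.minAreaRect(P[m][:,:2].astype(np.float32)))
print(sensors.get_state()['tool_pos'],sensors.get_state()['grip_width']); go(565.8,294.4,66,114)
```

```text
940 ((565.0555419921875, 295.9101867675781), (22.254104614257812, 27.525592803955078), 25.116485595703125) 100.14565383303804
[558.19500367 304.383264    94.17178223] ((559.2628784179688, 304.8873596191406), (17.012462615966797, 6.3920817375183105), 24.563472747802734)
[562.09252101 295.23924742 231.69264534] 59.87352647685263
yaw(tool y) 114.06 tilt [-1.1e-03 -8.0e-04 -1.0e+00] world d [   3.7   -0.8 -165.7] tool d [ -3.3  -2.2 165.7]
turn frac 0.0006 then tool d [ -3.   -2.3 165.7]
```

Call:
arm_command:
  deltas:
    - [-0.003,-0.0025,0,0,0,-0.0085,-0.4]
    - [0,0,0.0415,0,0,0,-0.4]
    - [0,0,0.0415,0,0,0,-0.4]
    - [0,0,0.0415,0,0,0,-0.4]
    - [0,0,0.04,0,0,0,-0.4]
    - [0,0,0,0,0,0,-0.4]
    - [0,0,0,0,0,0,-0.4]
  squeeze: 35

```text
clock: 10.2
tool_pos: [566.9, 293.2, 68.1]
orientation: [0.672, -3.068, 0.001]
wrist_force: [0.1, -0.3, -0.6]
grip_width: 59.5
grasp_force: 0.0
```

Run:
```python
from h import *
print(sensors.get_state()['wrist_force'].round(1)); go(565.9,294.1,66.5,114.8)
```

```text
[ 0.1 -0.3 -0.6]
yaw(tool y) 114.7 tilt [-8.e-04 -9.e-04 -1.e+00] world d [-1.   0.9 -1.6] tool d [0.5 1.2 1.6]
turn frac -0.0011 then tool d [0.5 1.2 1.6]
```

Call:
arm_command:
  deltas:
    - [0.0005,0.001,0.0015,0,0,0,0.3]
    - [0,0,0,0,0,0,1]
    - [0,0,0,0,0,0,1]
    - [0,0,0,0,0,0,1]
    - [0,0,0,0,0,0,1]
    - [0,0,0,0,0,0,1]
  squeeze: 35

```text
clock: 10.8
tool_pos: [567.0, 295.1, 68.9]
orientation: [-0.672, 3.065, 0.001]
wrist_force: [-0.4, -2.1, 8.6]
grip_width: 23.0
grasp_force: 34.3
```

Call:
arm_command:
  deltas:
    - [0,0,-0.005,0,0,0,1]
    - [0,0,-0.02,0,0,0,1]
    - [0,0,-0.035,0,0,0,1]
    - [0,0,-0.04,0,0,0,1]
    - [0,0,-0.035,0,0,0,1]
    - [0,0,0,0,0,0,1]
    - [0,0,0,0,0,0,1]

```text
clock: 11.5
tool_pos: [565.8, 295.1, 202.8]
orientation: [-0.673, 3.066, 0.001]
wrist_force: [-0.8, 0.7, -1.2]
grip_width: 23.2
grasp_force: 35.2
```

Run:
```python
from h import *
s=sensors.get_state(); print(s['tool_pos'].round(1),s['wrist_force'].round(2),s['moment'].round(2),s['grip_width'],s['grasp_force'])
im,d,P=shot('wrist','w3.png'); np.savez('w3.npz',im=im,P=P); go(503.9,11.3,203,91.6)
im,d,P=shot('scene'); np.savez('s3.npz',im=im,P=P)
cv2.imwrite('pics/s3.png',np.hstack([im[150:270,330:450,::-1].repeat(4,0).repeat(4,1)]))
```

```text
[565.8 295.1 202.8] [-0.78  0.72 -1.21] [-0.03 -0.01 -0.04] 23.177927969145838 35.186333656311035
yaw(tool y) 114.77 tilt [ 2.e-04 -1.e-04 -1.e+00] world d [ -61.3 -283.5    1.5] tool d [ 174.4 -231.7   -1.5]
turn frac 0.2575 then tool d [  69.2 -281.6   -1.5]
```

View pics/w3.png

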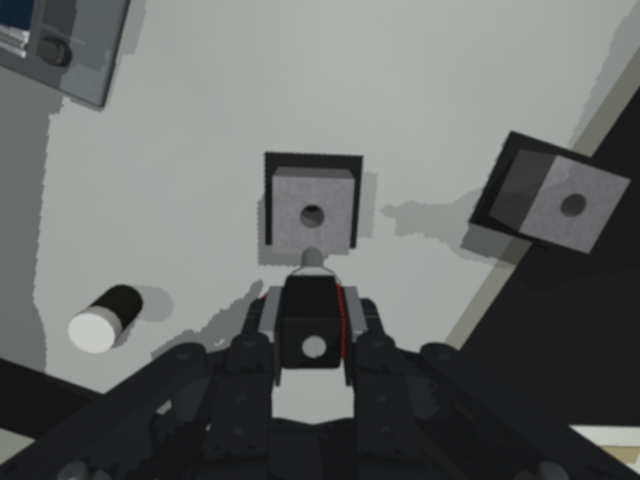

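View pics/s3.png

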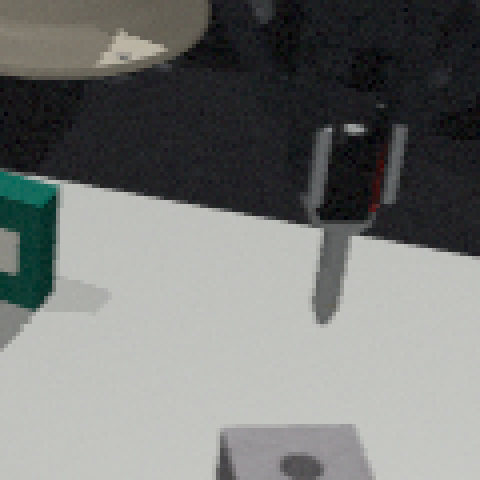

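Wrist picture: the pin is gripped by the handle at (312,330) with its button pressed in, and the stand's hole at (312,215) is empty. In the scene crop the shank hangs straight with no balls showing. I measure the pin's offset and tilt in the tool frame.

Run:
```python
from h import *
s=sensors.get_state(); M=R.from_rotvec(s['orientation']).as_matrix(); t=s['tool_pos']
for f in ['w3.npz','s3.npz']:
    P=np.load(f)['P']; im=np.load(f)['im']; Q=(P-t)@M
    for a,b in [(-40,-32),(-32,-26),(-26,-18),(-18,-10),(-10,-3),(-3,3),(3,10),(10,16),(16,24),(24,32),(32,40),(40,46),(46,52)]:
        lim=9 if f[0]=='w' else 20
        m=(Q[...,2]>=a)&(Q[...,2]<b)&(abs(Q[...,0])<20)&(abs(Q[...,1])<lim)
        q=Q[m]
        if len(q)>3: print(f,a,b,len(q),'x pct',np.percentile(q[:,0],[3,50,97]).round(1),'y',np.percentile(q[:,1],[3,50,97]).round(1))
        if f[0]=='s' and a>10 and len(q)>3: print('   world min/max y-ish', q.mean(0).round(2), P[m].mean(0).round(1))
    q=Q[(abs(Q[...,0])<16)&(abs(Q[...,1])<13)]; print('zmin/max',np.nanpercentile(q[:,2],[1,99]))
```

```text
w3.npz -40 -32 2699 x pct [-9.2  1.8 10.8] y [-8.4 -0.1  8.5]
w3.npz -32 -26 448 x pct [10.4 11.1 11.7] y [-8.4  0.3  8.5]
w3.npz -26 -18 499 x pct [10.5 11.1 11.6] y [-8.5 -0.1  8.3]
w3.npz -18 -10 423 x pct [10.5 11.1 11.6] y [-8.5 -0.1  8.4]
w3.npz -10 -3 318 x pct [10.6 11.1 11.6] y [-8.3  0.3  8.4]
w3.npz -3 3 212 x pct [10.5 11.1 11.6] y [-8.4  0.1  8.4]
w3.npz 3 10 328 x pct [10.2 11.9 13.9] y [-7.8 -0.2  7.8]
w3.npz 24 32 70 x pct [4.  5.5 6.2] y [-4.3 -0.2  3.9]
w3.npz 32 40 111 x pct [2.2 5.3 6.3] y [-5.5 -0.7  4.9]
w3.npz 40 46 80 x pct [0.5 5.1 6.3] y [-6.2 -0.8  5.2]
w3.npz 46 52 74 x pct [2.  5.2 6. ] y [-5.7 -0.8  4.9]
zmin/max [-91.66428533 180.64493791]
s3.npz -40 -32 124 x pct [-13.4  -6.6   9. ] y [-18.    3.8  17.7]
s3.npz -32 -26 98 x pct [-13.1 -10.1   6.4] y [-18.5   1.6  17.7]
s3.npz -26 -18 103 x pct [-13.  -10.8  -7.6] y [-18.6   0.5  17.6]
s3.npz -18 -10 98 x pct [-12.5 -10.5  -7.4] y [-19.1  -1.   17.6]
s3.npz -10 -3 80 x pct [-12.5 -10.6  -7.5] y [-17.4  -0.2  17.4]
s3.npz -3 3 40 x pct [-12.9 -10.7  -5.9] y [-11.3  -1.4  10.6]
s3.npz 3 10 60 x pct [-14.1 -10.   -0.3] y [-13.   -2.6  11.1]
s3.npz 10 16 4 x pct [-6.3 -5.9 -2.4] y [-3.8 -2.4  0. ]
s3.npz 16 24 30 x pct [-6.8 -4.4 -1. ] y [-5.2 -1.6  4.9]
   world min/max y-ish [-3.99 -0.86 19.9 ] [568.9 295.5 180.8]
s3.npz 24 32 27 x pct [-6.6 -4.2 -1.1] y [-5.7 -1.5  4.3]
   world min/max y-ish [-4.08 -1.   28.11] [569.1 295.4 172.6]
s3.npz 32 40 27 x pct [-6.4 -4.1  0.6] y [-5.5 -1.5  4.1]
   world min/max y-ish [-3.93 -1.21 35.95] [569.  295.2 164.7]
s3.npz 40 46 22 x pct [-6.2 -3.8 -0.8] y [-5.6 -1.8  4.7]
   world min/max y-ish [-3.82 -0.93 43.17] [568.8 295.4 157.5]
s3.npz 46 52 16 x pct [-7.6 -3.9 -0.9] y [-5.6 -1.6  4.1]
   world min/max y-ish [-4.23 -1.19 48.73] [569.3 295.3 152. ]
zmin/max [-119.22531863  152.70571317]
```

Call:
arm_command:
  deltas:
    - [0,0,0,0,0,0.0858,1]
    - [0,0,0,0,0,0.0858,1]
    - [0,0,0,0,0,0.0858,1]
    - [0.0099,-0.0402,0,0,0,0,1]
    - [0.0099,-0.0402,0,0,0,0,1]
    - [0.0099,-0.0402,0,0,0,0,1]
    - [0.0099,-0.0402,0,0,0,0,1]
    - [0.0099,-0.0402,0,0,0,0,1]
    - [0.0099,-0.0402,0,0,0,0,1]
    - [0.0099,-0.0402,0,0,0,0,1]
    - [0,0,0,0,0,0,1]
    - [0,0,0,0,0,0,1]
    - [0,0,0,0,0,0,1]

```text
clock: 12.9
tool_pos: [504.2, 12.8, 200.7]
orientation: [0.046, -3.14, -0.001]
wrist_force: [-0.3, 0.4, -1.9]
grip_width: 22.9
grasp_force: 35.3
```

```bash
cat > meas.py <<'E'
from h import *
s=sensors.get_state(); print(s['tool_pos'].round(2),s['grip_width'],s['wrist_force'].round(1))
M=R.from_rotvec(s['orientation']).as_matrix(); t=s['tool_pos']
import sys
im,d,P=shot('wrist',sys.argv[1] if len(sys.argv)>1 else None); Q=(P-t)@M
hsv=cv2.cvtColor(im,cv2.COLOR_RGB2HSV); H,S,V=[hsv[...,i].astype(int) for i in range(3)]
near=(abs(P[...,0]-504)<50)&(abs(P[...,1]-12)<60)
m=(H>18)&(H<36)&(S>110)&near&(P[...,2]>80)&(P[...,2]<104); q=Q[m]
e=cv2.fitEllipse(cv2.convexHull(q[:,:2].astype(np.float32))); c,rad=cv2.minEnclosingCircle(q[:,:2].astype(np.float32))
print('collar tool',m.sum(),e,c,rad,np.median(q[:,2]),'world z',np.median(P[m][:,2]))
for a,b in [(-20,0),(20,30),(30,40),(40,50)]:
    m=(Q[...,2]>a)&(Q[...,2]<b)&(abs(Q[...,0])<15)&(abs(Q[...,1])<9); q=Q[m]
    if len(q)>5: print('pin',a,b,len(q),'xfront',np.percentile(q[:,0],80).round(2),'y',np.percentile(q[:,1],[5,50,95]).round(2))
m=(abs(Q[...,0])<8)&(abs(Q[...,1])<8)&(Q[...,2]<-25)&(Q[...,2]>-50); print('handle top',np.median(Q[m][:,2]))
go(*t,91.6)
E
python3 meas.py
```

```text
[504.2   12.75 200.72] 22.856583421949257 [-0.3  0.4 -1.9]
collar tool 632 ((0.38979142904281616, -1.6047862768173218), (26.002891540527344, 26.49234390258789), 122.27066040039062) (0.5283707976341248, -1.7824604511260986) 13.518540382385254 102.97618239188913 world z 97.75069156492374
pin -20 0 1016 xfront 12.2 y [-8.1  -0.16  8.07]
pin 20 30 15 xfront 6.88 y [-2.57 -0.25  1.92]
pin 30 40 139 xfront 6.86 y [-5.1  -0.27  4.42]
pin 40 50 135 xfront 6.77 y [-5.75 -0.29  4.68]
handle top -31.841173448149853
yaw(tool y) 91.71 tilt [-7.e-04  4.e-04 -1.e+00] world d [-0.1 -0.3 -0.1] tool d [ 0.1 -0.3  0.1]
turn frac 0.0012 then tool d [ 0.1 -0.3  0.1]
```

Call:
arm_command:
  deltas:
    - [-0.0002,-0.0012,0,0,0,0,1]
    - [0,0,0.018,0,0,0,1]
    - [0,0,0.014,0,0,0,1]
    - [0,0,0,0,0,0,1]
    - [0,0,0,0,0,0,1]

```text
clock: 13.45
tool_pos: [504.5, 11.2, 169.3]
orientation: [0.046, -3.141, -0.0]
wrist_force: [-0.0, -0.3, -1.2]
grip_width: 22.9
grasp_force: 35.3
```

```bash
python3 meas.py w4.png
```

```text
[504.48  11.24 169.3 ] 22.86110578144812 [-0.  -0.3 -1.2]
collar tool 667 ((1.0105637311935425, 0.053665440529584885), (25.8533935546875, 26.286766052246094), 108.31732177734375) (1.0243029594421387, -0.07807966321706772) 13.30993938446045 71.56661908400048 world z 97.73907489667897
pin -20 0 1012 xfront 12.2 y [-8.16 -0.16  8.05]
pin 20 30 15 xfront 7.09 y [-2.43 -0.25  1.57]
pin 30 40 137 xfront 6.78 y [-4.97 -0.26  4.43]
pin 40 50 138 xfront 6.87 y [-5.8  -0.82  4.67]
handle top -31.867899655806543
yaw(tool y) 91.65 tilt [ 3.e-04  1.e-04 -1.e+00] world d [-0.3  0.1 -0.4] tool d [0.3 0.1 0.4]
turn frac 0.0006 then tool d [0.3 0.1 0.4]
```

View pics/w4.png

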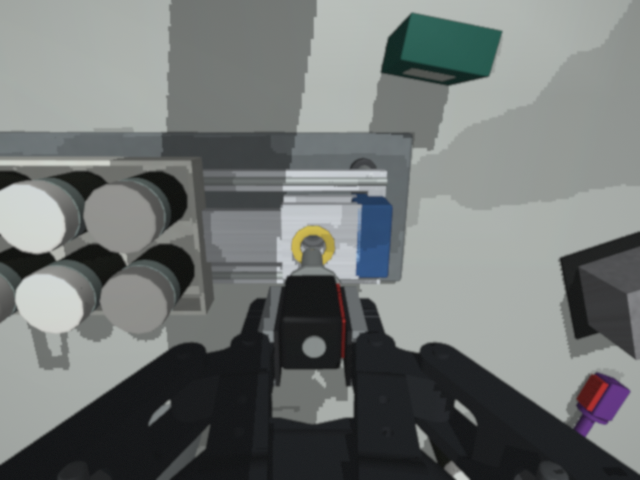

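The wrist picture shows the shank tip at (313,248) over the collar at (313,245), with the carriage home. I lower it step by step and watch the forces.

Call:
arm_command:
  deltas:
    - [0.0001,0.0003,0.01,0,0,0,1]
    - [0,0,0.008,0,0,0,1]
    - [0,0,0,0,0,0,1]

```text
clock: 13.8
tool_pos: [503.7, 10.9, 150.3]
orientation: [0.044, -3.14, 0.0]
wrist_force: [-0.1, 0.7, -1.3]
grip_width: 22.8
grasp_force: 35.3
```

Call:
arm_command:
  deltas:
    - [0,0,0.005,0,0,0,1]
    - [0,0,0.005,0,0,0,1]

```text
clock: 14.0
tool_pos: [504.5, 10.9, 141.1]
orientation: [-0.044, 3.141, 0.0]
wrist_force: [0.0, -0.0, -1.3]
grip_width: 23.0
grasp_force: 35.3
```

Call:
arm_command:
  deltas:
    - [0,0,0.005,0,0,0,1]
    - [0,0,0.005,0,0,0,1]
    - [0,0,0,0,0,0,1]

```text
clock: 14.3
tool_pos: [504.2, 11.0, 130.6]
orientation: [0.044, -3.141, -0.0]
wrist_force: [0.9, 0.1, -2.2]
grip_width: 22.9
grasp_force: 35.3
```

Call:
arm_command:
  deltas:
    - [0,0,0.005,0,0,0,1]
    - [0,0,0.005,0,0,0,1]
    - [0,0,0,0,0,0,1]

```text
clock: 14.6
tool_pos: [504.2, 11.0, 120.7]
orientation: [0.044, -3.141, 0.0]
wrist_force: [1.7, 0.1, -1.9]
grip_width: 22.9
grasp_force: 35.3
```

Call:
arm_command:
  deltas:
    - [0,0,0.004,0,0,0,1]
    - [0,0,0.004,0,0,0,1]
    - [0,0,0,0,0,0,1]

```text
clock: 14.9
tool_pos: [504.4, 11.0, 112.9]
orientation: [0.044, -3.141, -0.0]
wrist_force: [0.9, -0.4, -1.9]
grip_width: 22.8
grasp_force: 35.3
```

Nearly at the collar (contact expected near TCP z 108). I go on in small steps, watching Fz.

Call:
arm_command:
  deltas:
    - [0,0,0.002,0,0,0,1]
    - [0,0,0.002,0,0,0,1]
    - [0,0,0,0,0,0,1]

```text
clock: 15.2
tool_pos: [504.3, 10.9, 109.1]
orientation: [0.044, -3.141, 0.0]
wrist_force: [0.5, 0.6, -2.2]
grip_width: 22.6
grasp_force: 35.3
```

Call:
arm_command:
  deltas:
    - [0,0,0.001,0,0,0,1]
    - [0,0,0,0,0,0,1]

```text
clock: 15.4
tool_pos: [504.4, 10.9, 108.3]
orientation: [-0.044, 3.141, -0.0]
wrist_force: [0.4, 1.0, -2.5]
grip_width: 22.7
grasp_force: 35.3
```

Call:
arm_command:
  deltas:
    - [0,0,0.001,0,0,0,1]
    - [0,0,0,0,0,0,1]

```text
clock: 15.6
tool_pos: [504.4, 10.9, 107.4]
orientation: [-0.044, 3.141, -0.0]
wrist_force: [0.5, 0.3, 1.5]
grip_width: 22.4
grasp_force: 36.0
```

Call:
arm_command:
  deltas:
    - [0,0,0.001,0,0,0,1]
    - [0,0,0,0,0,0,1]

```text
clock: 15.8
tool_pos: [504.4, 10.9, 106.3]
orientation: [-0.044, 3.141, -0.0]
wrist_force: [-0.6, -0.3, 3.1]
grip_width: 22.8
grasp_force: 36.4
```

Call:
arm_command:
  deltas:
    - [0,0,0.001,0,0,0,1]
    - [0,0,0,0,0,0,1]

```text
clock: 16.0
tool_pos: [504.4, 10.9, 105.3]
orientation: [-0.044, 3.141, -0.0]
wrist_force: [-0.5, 0.7, 3.1]
grip_width: 23.1
grasp_force: 36.7
```

Call:
arm_command:
  deltas:
    - [0,0,0.001,0,0,0,1]
    - [0,0,0,0,0,0,1]
    - [0,0,0,0,0,0,1]

```text
clock: 16.3
tool_pos: [504.4, 10.9, 104.4]
orientation: [-0.044, 3.141, -0.0]
wrist_force: [-0.9, 0.1, 5.2]
grip_width: 23.0
grasp_force: 37.0
```

Call:
arm_command:
  deltas:
    - [0,0,0.0007,0,0,0,1]
    - [0,0,0,0,0,0,1]
    - [0,0,0,0,0,0,1]

```text
clock: 16.6
tool_pos: [504.4, 10.9, 103.7]
orientation: [-0.044, 3.141, -0.0]
wrist_force: [-0.9, -0.6, 6.7]
grip_width: 22.8
grasp_force: 37.2
```

Call:
arm_command:
  deltas:
    - [0,0,0,0,0,0,-0.4]
    - [0,0,0,0,0,0,-0.4]
    - [0,0,0,0,0,0,-0.4]
    - [0,0,0,0,0,0,-0.4]

```text
clock: 17.0
tool_pos: [504.1, 10.8, 103.4]
orientation: [0.044, -3.141, 0.0]
wrist_force: [0.5, -0.6, 0.1]
grip_width: 59.5
grasp_force: 0.0
```

Run:
```python
from h import *
s=sensors.get_state(); t=s['tool_pos']; M=R.from_rotvec(s['orientation']).as_matrix(); print(t,s['wrist_force'].round(1),s['grip_width'])
im,d,P=shot('wrist'); Q=(P-t)@M
m=(abs(Q[...,0])<8)&(abs(Q[...,1])<8)&(Q[...,2]<-25)&(Q[...,2]>-50); print('handle top world z',np.median(P[m][:,2]),m.sum())
hsv=cv2.cvtColor(im,cv2.COLOR_RGB2HSV); H,S,V=[hsv[...,i].astype(int) for i in range(3)]
m=(H>18)&(H<36)&(S>110)&(abs(P[...,0]-504)<30)&(abs(P[...,1]-12)<30); print('yellow',m.sum(),np.nanpercentile(P[m][:,2],[5,50,95]) if m.sum() else '')
```

```text
[504.13074783  10.75433169 103.39562047] [ 0.5 -0.6  0.1] 59.52082977346927
handle top world z 137.5334435280496 1798
yellow 23 [93.80704876 95.06382557 96.08097358]
```

Call:
arm_command:
  deltas:
    - [0,0,-0.03,0,0,0,-0.4]
    - [0,0,-0.045,0,0,0,-0.4]
    - [0,0,-0.045,0,0,0,-0.4]
    - [0.02,0,0,0,0,0,-0.4]
    - [0,0,0,0,0,0,-0.4]
    - [0,0,0,0,0,0,-0.4]
    - [0,0,0,0,0,0,-0.4]
    - [0,0,0,0,0,0,-0.4]
    - [0,0,0,0,0,0,-0.4]

```text
clock: 17.95
tool_pos: [484.5, 10.4, 222.9]
orientation: [0.044, -3.14, 0.0]
wrist_force: [0.9, -0.2, -0.5]
grip_width: 59.7
grasp_force: 0.0
```

Run:
```python
from h import *
im,d,P=shot('wrist','w5.png')
near=(abs(P[...,0]-504)<25)&(abs(P[...,1]-11)<25)
m=near&(P[...,2]>128)&(P[...,2]<145); print('handle top z',np.median(P[m][:,2]),P[m].mean(0).round(1),m.sum())
hsv=cv2.cvtColor(im,cv2.COLOR_RGB2HSV); H,S,V=[hsv[...,i].astype(int) for i in range(3)]
m=(H>18)&(H<36)&(S>110)&near; print('yellow',m.sum(),np.nanpercentile(P[m][:,2],[5,50,95]) if m.sum() else '')
m=((H<8)|(H>172))&(S>120)&near; print('red',m.sum(),np.nanmean(P[m],0))
m=(H>100)&(H<125)&(S>150)&(P[...,2]>145)&(P[...,1]<-150); print('bar',m.sum(),np.median(P[m],0) if m.sum() else '')
im,d,Q=shot('scene'); cv2.imwrite('pics/s5.png',im[140:290,120:340,::-1].repeat(3,0).repeat(3,1))
hsv=cv2.cvtColor(im,cv2.COLOR_RGB2HSV); H,S,V=[hsv[...,i].astype(int) for i in range(3)]
m=(H>100)&(H<125)&(S>150)&(Q[...,2]>150)&(Q[...,1]<-150)&(Q[...,0]>400); print('scene bar',np.median(Q[m],0))
```

```text
handle top z 136.97234374934445 [501.4  11.2 136.2] 1281
yellow 0 
red 287 [499.82419627  22.13167925 130.0092486 ]
bar 0 
scene bar [ 513.15284112 -232.37991995  166.95150708]
```

View pics/s5.png

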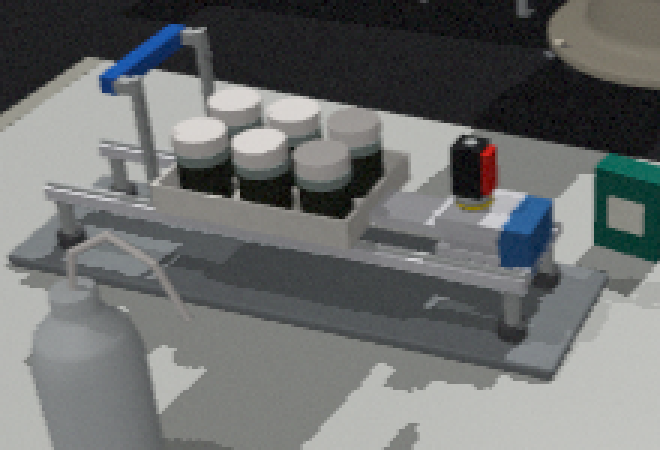

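The pin stands in the fork at (475,165) in the crop with its button out. Its handle top is at z 137.0, so the collar is held about 2.5 mm down: it's locked. The carriage is home, the jar, carton and wash bottle haven't been touched, and the gripper is clear.

```bash
python3 -c "
from workcell import order
print(order.close_job())"
```

```text
the job is handed in; nothing more can be done
None
```

The carriage is fully home, the pin is locked through the fork and lug with the collar held about 2.5 mm down, and the job was handed in at about 18 s on the robot clock; no verdict came back.

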